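# Put the left-out sample jars and bottle back into their trays

### The arm

A 6-joint arm with a two-finger parallel gripper is mounted at the origin on the work surface; the furniture and walls round the work are solid. World frame = base frame: x ahead of the robot, y to its left, z up, the work surface at z = 0. Lengths are in m, angles in degrees, forces in N, time in s.
With the tool pointing down it reaches from about 0.275 to 0.975 m from the base axis. Payload 8.4 kg.
Tool frame: the origin (TCP) lies midway between the tips of the shut fingers; the grasp point (between the pads) lies env.tcp_to_grasp behind it (env.tcp_to_grasp is the distance from the TCP to the grasp point, in m); z points along the fingers, y is the line along which they close (so a half turn about z gives the same grasp; the last joint's range is limited). The gripper opens to 92 mm and grips with 3 to 60 N. Pads are 20 mm wide; open, the fingers measure 128 mm over their backs; the gripper's body (75 mm by 189 mm) begins 69 mm behind the grasp point.
Start: joints at [65.581, 20.225, 93.587, -0, 66.188, -0.138], TCP at [0.257, 0.57, 0.215] pointing down, gripper open.
Joint ranges: [-150.9, 150.9], [-52.94, 120.26], [3.33, 152.33], [-74.26, 254.26], [0, 154.13], [-172.89, 172.89]. Speed limits (degrees/s): [127.2, 127.2, 159.86, 180, 180, 180].

### API

Orientations are given as [roll, pitch, yaw] about the fixed x, y, z axes, in that order (R = Rz(yaw) Ry(pitch) Rx(roll)).
In Python, from workcell import env, viewer, order gives the robot as it stands.
- The arm moves only by the shell command python3 -m jog 'ROWS' [FORCE]. ROWS is JSON, a list of rows, each a list of 7 numbers: the shift along the tool's x, y, z each as a share of 0.025 m, from -1 to 1, then the turn, a rotation vector about the tool's x, y, z each as a share of 4 degrees, from -1 to 1, then the opening, from 0 (shut) to 1 (fully open). In form: [[dx, dy, dz, ax, ay, az, fingers], ...]. A call has 1 to 8 rows; each row shifts and turns the commanded pose from where the row before left it, along the tool's axes as they then stand; what a row does not reach is not made up. A row lasts 1/12 s, in which the tool goes at most 41.7 mm and 7.16 degrees, less where a joint would pass 70% of its speed; a pose out of reach is approached as far as the arm can. A call with a number of a shift or a turn outside -1 to 1 is refused whole. A call with a gripper value outside its range is refused whole. The fingers move at their own pace and stop on an object; FORCE is the grip in N (left out, the last holds). Time passes only in rows, so rows that do not move let the fingers close. It gives the time, the measured TCP pose, the force, the opening and the grip force at its end, in the units of the state.
- env.get_obs(): the state, without advancing time (a new reading comes with each control period).
- viewer.grab_frame(name): name is "side" or "top" or "wrist"; returns the picture (400x640x3 uint8, blue, green, red); there is no depth.
- viewer.camera_info(name): a dict with "fx", "fy", "cx", "cy" (pixels), "world_to_cam" (4x4, takes a point from world to camera coordinates). Camera axes: x right, y down, z forward; pixel columns grow to the right and rows downward; lengths in m; the calibration is good to about 2 mm. A picture is of the moment at which its call begins: read the wrist's pose just before it. camera_info takes no time and is no camera call; for the wrist camera it gives the pose at the moment of the call.
- order.hand_in(): hands the job in; it is judged then, once.
The state is a dict: "time": time; "qpos": joint angles; "qvel": joint speeds; "joint_efforts": joint torques, N m; "eef_pos": TCP position; "tool_rot": TCP orientation; "ft_force": force on the tool from outside, world axes, zero at the start; "ft_torque": the same for the moment, N m; "opening": finger opening in m; "grip_force": force on a finger pad.
Only numpy, scipy, OpenCV 4.12 (cv2) and the standard library are available. Lean on these libraries where they do the work, as an engineer would, in place of code of your own. Each camera call takes 0.05 s, during which the arm holds its last target. There are 200 camera calls.

### The job

Two square jars and a round bottle were left out on the bench: stand the jars in the white tray that already holds a jar and the bottle in the white tray that already holds a bottle, all upright on their bases, flat on the tray floor. One of the jars was stood on its lid to loosen the caked powder, so turn it the right way up. Set everything down gently, never let a jar or bottle fall or topple over, and leave what already stands in the trays and the rubber parts beside them where they are.

Things in the scene. Friction and masses are not known exactly. Their poses are not given: they have to be found in the camera images.
- jar_lid_down: square clear jar of pale powder with a ribbed black screw lid: body 62x62 mm and 90 mm tall with slightly rounded edges, lid round, 51 mm across, closed for good, 104 mm tall in all, about 0.24 kg. Origin at the centre of its base, z towards the lid, x and y square to the body's flat sides. It starts upside down, standing on its lid (base up, origin 104 mm above the bench), somewhere between the trays.
- jar_upright: square clear jar of pale powder with a ribbed black screw lid: body 62x62 mm and 90 mm tall with slightly rounded edges, lid round, 51 mm across, closed for good, 104 mm tall in all, about 0.24 kg. Origin at the centre of its base, z towards the lid, x and y square to the body's flat sides. It starts upright on the bench between the trays.
- bottle_loose: round cream squeeze bottle with a white cap: body 62 mm across and straight from the base to about 80 mm, above that a shoulder, cap 31 mm across from 118 to 137 mm and fixed, the bottle firm, about 0.14 kg. Origin at the centre of its base, z towards the cap. It starts upright on the bench between the trays.
- jar_kept: The jar that already stands upright in the jar tray, towards the end away from the robot; a square clear jar of grey powder with a ribbed black screw lid: body 62x62 mm and 90 mm tall with slightly rounded edges, lid round, 51 mm across, closed for good, 104 mm tall in all, about 0.24 kg. Origin at the centre of its base, z towards the lid, x and y square to the body's flat sides. Leave it there.
- bottle_kept: The bottle that already stands upright in the bottle tray, towards the end away from the robot; a round cream squeeze bottle with a white cap: body 62 mm across and straight from the base to about 80 mm, above that a shoulder, cap 31 mm across from 118 to 137 mm and fixed, the bottle firm, about 0.14 kg. Origin at the centre of its base, z towards the cap. Leave it there.
- jar_tray_floor (a point): The jar tray, a shallow white plastic bench tray, 260 mm long (x) by 92 mm wide (y), inside 252 by 84 mm, floor 4 mm thick, rim 30 mm above the bench, a small pull lip at each end, stands fast; the two trays are alike. This one holds the grey jar and has room for two more in the row on the robot's side of it, with some 60 mm to spare. This point: middle of the inner floor, x along the tray away from the robot, z up.
- bottle_tray_floor (a point): The bottle tray, a shallow white plastic bench tray, 260 mm long (x) by 92 mm wide (y), inside 252 by 84 mm, floor 4 mm thick, rim 30 mm above the bench, a small pull lip at each end, stands fast; the two trays are alike. This one holds a bottle and has free room on the robot's side of it. This point: middle of the inner floor, x along the tray away from the robot, z up.
- rubber_ring: Thick black rubber ring lying on the bench between the trays, at their far end, 70 mm across, 18 mm thick; origin at the centre of its underside. Leave it there.
- rubber_disc: Black rubber disc lying on the bench to the left of the left tray, 80 mm across, 13 mm thick; origin at the centre of its underside. Leave it there.
There are look-alikes about, which are no part of the job. What is shaped like the jar_lid_down but red is not meant.

How it is judged (in metres and radians):
At the end, for the whole second after the job is handed in: Both loose jars in the jar tray, the loose bottle in the bottle tray, base centres within 100 mm of the tray's middle along it and 18 mm across, bases on the floor (4 mm), lid or cap up (0.08 rad), at rest. Jar and bottle already there upright; they, ring and disc moved under 30 mm (x of jar_lid_down in the frame of jar_tray_floor between -0.1 and 0.1 m and y of jar_lid_down in the frame of jar_tray_floor between -0.018 and 0.018 m and z of jar_lid_down in the frame of jar_tray_floor between -0.004 and 0.004 m and angle between each of jar_lid_down, jar_upright, bottle_loose, jar_kept, bottle_kept's own z axis and vertical below 0.08 rad and linear speed of each of jar_lid_down, jar_upright, bottle_loose below 0.02 m/s and x of jar_upright in the frame of jar_tray_floor between -0.1 and 0.1 m and y of jar_upright in the frame of jar_tray_floor between -0.018 and 0.018 m and z of jar_upright in the frame of jar_tray_floor between -0.004 and 0.004 m and x of bottle_loose in the frame of bottle_tray_floor between -0.1 and 0.1 m and y of bottle_loose in the frame of bottle_tray_floor between -0.018 and 0.018 m and z of bottle_loose in the frame of bottle_tray_floor between -0.004 and 0.004 m and distance of each of jar_kept, bottle_kept, rubber_ring, rubber_disc from where it was at the start of the episode below 0.03 m); the robot touches nothing.
It fails at once if the jar or the bottle already in a tray is shifted by more than 30 mm or tipped (distance of any of jar_kept, bottle_kept from where it was at the start of the episode above 0.03 m or angle between any of jar_kept, bottle_kept's own z axis and vertical above 0.3 rad).
It fails at once if the rubber ring or the rubber disc is shifted by more than 30 mm (distance of any of rubber_ring, rubber_disc from where it was at the start of the episode above 0.03 m).
It fails at once if the jar that stood on its lid is let fall, toppled or flung: it moves faster than 0.5 m/s while no finger touches it (contact force between the fingers and jar_lid_down below 0.05 N and linear speed of jar_lid_down above 0.5 m/s).
It fails at once if the other loose jar is let fall, toppled or flung: it moves faster than 0.5 m/s while no finger touches it (contact force between the fingers and jar_upright below 0.05 N and linear speed of jar_upright above 0.5 m/s).
It fails at once if the loose bottle is let fall, toppled or flung: it moves faster than 0.5 m/s while no finger touches it (contact force between the fingers and bottle_loose below 0.05 N and linear speed of bottle_loose above 0.5 m/s).
It also fails if it takes over 72 s, if anything falls off the work surface, if the arm or the gripper's body presses on something with over 40 N, if the wrist force passes 120 N, or if a joint passes its speed limit or range.

## Working session

There is one attempt and no reset: what is moved stays moved. The work goes in short steps, Python scripts to look and compute and a shell command to move; the robot and the scene stay as the last step left them, time stands still between calls to the robot, and variables do not carry over. Pictures are saved under pics/ and viewed, at most 10 in all, crops included, and the job is handed in when it is done.

```bash
mkdir -p pics; ls; python3 - <<'E'
from workcell import env, viewer, order
import cv2,numpy as np
for n in("top","side"):
    cv2.imwrite(f"pics/{n}0.png",viewer.grab_frame(n))
    i=viewer.camera_info(n);print(n,i["fx"],i["cx"],i["cy"],np.round(i["world_to_cam"],3).tolist())
print(env.tcp_to_grasp,{k:np.round(v,3) for k,v in env.get_obs().items()})
E
```

```text
pics
top 503.8728427175455 324.66753121369334 199.16635758705294 [[0.014, -1.0, 0.018, -0.038], [-0.995, -0.016, -0.1, 0.536], [0.1, -0.016, -0.995, 1.675], [0.0, 0.0, 0.0, 1.0]]
side 416.6503823865794 327.60018870999306 193.31869955934724 [[1.0, 0.001, 0.02, -0.534], [0.019, -0.368, -0.93, 0.06], [0.006, 0.93, -0.368, 1.238], [0.0, 0.0, 0.0, 1.0]]
0.0187 {'time': np.float64(0.1), 'qpos': array([ 6.5580e+01,  2.0256e+01,  9.3623e+01,  1.0000e-03,  6.6188e+01,
       -1.3800e-01]), 'qvel': array([-0.058, -0.076, -0.046, -0.088, -0.013, -0.041]), 'joint_efforts': array([-1.0000e-03, -5.9490e+01, -3.3493e+01,  7.0000e-02,  1.8000e-02,
        0.0000e+00]), 'eef_pos': array([0.257, 0.569, 0.214]), 'tool_rot': array([-1.79932e+02, -1.00000e-03,  1.55718e+02]), 'ft_force': array([-0.466,  0.236,  0.428]), 'ft_torque': array([ 0.012, -0.015,  0.   ]), 'grip_force': np.float64(0.0), 'opening': np.float64(0.092)}
```

View pics/top0.png

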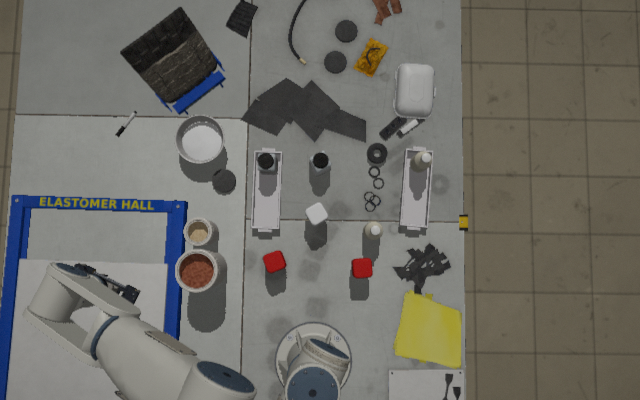

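View pics/side0.png

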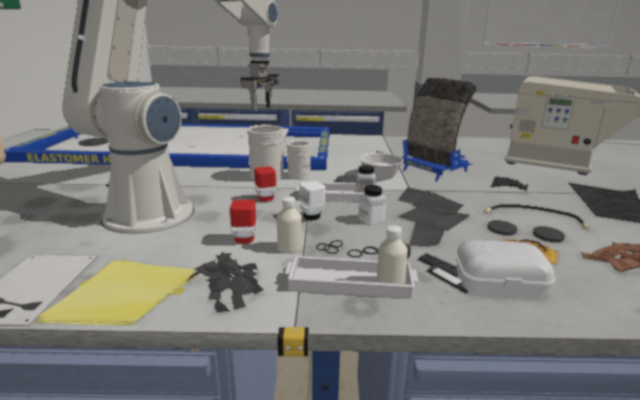

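The top view shows the jar tray on the left at about (267,190), with the kept jar's lid at (265,160). The bottle tray is on the right at about (416,190), with the kept cap at (423,158). Three things could be jar_lid_down: the white jar at (317,213) and the red ones at (274,262) and (361,268). The white one fits, because red is ruled out. The upright jar's lid is at (320,160) and the loose bottle is at (373,229). I'll measure these and confirm with a crop.

```bash
cat > h.py <<'E'
from workcell import env, viewer, order
import cv2,numpy as np
def ray(n,px,z):
    i=viewer.camera_info(n);T=np.array(i["world_to_cam"]);R,t=T[:3,:3],T[:3,3]
    d=R.T@[(px[0]-i["cx"])/i["fx"],(px[1]-i["cy"])/i["fy"],1];c=-R.T@t
    return c+d*(z-c[2])/d[2]
def blob(mask,x0,y0,x1,y1):
    m=np.zeros_like(mask);m[y0:y1,x0:x1]=mask[y0:y1,x0:x1]
    cs,_=cv2.findContours(m,cv2.RETR_EXTERNAL,cv2.CHAIN_APPROX_NONE)
    return max(cs,key=cv2.contourArea)
def cen(c):
    m=cv2.moments(c);return m["m10"]/m["m00"],m["m01"]/m["m00"]
E
python3 - <<'E'
from h import *
im=viewer.grab_frame("top");g=cv2.cvtColor(im,cv2.COLOR_BGR2GRAY)
dark=(g<60).astype(np.uint8)*255
for nm,m,b,z in[("lid up jar",dark,(305,145,335,175),.104),("lid kept",dark,(252,145,280,175),.104),
  ("base white",(g>185).astype(np.uint8)*255,(300,198,332,228),.104),
  ("cap",(g>200).astype(np.uint8)*255,(362,218,385,242),.137),("cap kept",(g>215).astype(np.uint8)*255,(412,148,432,172),.137),
  ("jar tray",(g>150).astype(np.uint8)*255,(245,140,290,245),.03),("bot tray",(g>150).astype(np.uint8)*255,(395,140,440,245),.03),
  ("ring",dark,(362,138,388,166),.018),("disc",(g<75).astype(np.uint8)*255,(208,165,238,195),.013)]:
    c=blob(m,*b);r=cv2.minAreaRect(c);P=[ray("top",p,z)[:2] for p in cv2.boxPoints(r)]
    e=P[1]-P[0];f=P[2]-P[1]
    print(nm,np.round(cen(c),1),"cen",np.round(ray("top",cen(c),z)[:2],3),"rect mid",np.round(np.mean(P,0),3),"sides",np.round([np.hypot(*e),np.hypot(*f)],3),"ang",np.round(np.degrees(np.arctan2(e[1],e[0])),1))
cv2.imwrite("pics/crop.png",cv2.resize(im[140:290,245:445],None,fx=4,fy=4,interpolation=cv2.INTER_CUBIC))
E
```

```text
lid up jar [320.1 160.4] cen [ 0.655 -0.013] rect mid [ 0.655 -0.012] sides [0.046 0.049] ang -89.0
lid kept [265.3 160.7] cen [0.651 0.165] rect mid [0.651 0.165] sides [0.048 0.051] ang -43.3Traceback (most recent call last):
  File "<stdin>", line 11, in <module>
  File "h.py", line 12, in cen
    m=cv2.moments(c);return m["m10"]/m["m00"],m["m01"]/m["m00"]
                            ~~~~~~~~^~~~~~~~~
ZeroDivisionError: float division by zero
```

```bash
python3 - <<'E'
from h import *
im=viewer.grab_frame("top");g=cv2.cvtColor(im,cv2.COLOR_BGR2GRAY)
cv2.imwrite("pics/crop.png",cv2.resize(im[140:290,245:445],None,fx=4,fy=4,interpolation=cv2.INTER_CUBIC))
print(g[200:228:3,302:334:3]);print(g[220:240:2,364:384:2])
dark=(g<60).astype(np.uint8)*255
T=lambda t:(g>t).astype(np.uint8)*255
def otsu(x0,y0,x1,y1): return cv2.threshold(g[y0:y1,x0:x1].copy(),0,255,cv2.THRESH_OTSU)[0]
for nm,m,b,z in[("base white",T(160),(300,198,332,228),.104),
  ("cap",T(otsu(365,220,382,236)),(362,218,385,242),.137),("cap kept",None,(412,148,432,172),.137),
  ("jar tray",T(145),(245,140,290,245),.03),("bot tray",T(145),(395,140,440,245),.03),
  ("ring",dark,(362,138,388,166),.018),("disc",T(0)-T(75),(208,165,238,195),.013)]:
  try:
    if m is None:m=T(otsu(*b))
    c=blob(m,*b);r=cv2.minAreaRect(c);P=[ray("top",p,z)[:2] for p in cv2.boxPoints(r)]
    e=P[1]-P[0];f=P[2]-P[1]
    print(nm,np.round(cen(c),1),"cen",np.round(ray("top",cen(c),z)[:2],3),"rect mid",np.round(np.mean(P,0),3),"sides",np.round([np.hypot(*e),np.hypot(*f)],3),"ang",np.round(np.degrees(np.arctan2(e[1],e[0])),1))
  except Exception as x: print(nm,x)
E
```

```text
[[123 125 124 124 123 124 122 121 119 121 117]
 [120 121 121 125 126 180 167 118 116 115 114]
 [123 123 124 172 177 177 177 132 119 111 103]
 [121 121 180 175 177 176 176 177 115 105 100]
 [121 129 175 176 175 176 175 175 151 102 103]
 [120 106 169 176 175 176 176 175 174 102 106]
 [112 115 101 173 175 175 176 173 125 111 112]
 [142  91  73 162 175 174 151  74 118 115 113]
 [138  89  73  77 131  91  61  59  61 120 121]
 [135  86  70  69  67  62  58  60  58 114 117]]
[[ 80  80  88  89  94  96  92  96  98  91]
 [142 140 134 141 162 165 156 135 132 135]
 [142 129 149 155 161 165 159 157 141 134]
 [113 131 142 148 170 191 187 162 149 131]
 [ 83 129 132 117 172 180 176 173 142 133]
 [ 72 118 119 116 166 169 171 168 132 126]
 [ 67 107 105  85 160 163 161 155 112 113]
 [ 72  91  97  81  90 138 138  85 101 124]
 [ 72  74  86  82  82  81  83  87  97 137]
 [ 73  73  75  78  81  79  83  77 130 137]]
base white [316.2 212.9] cen [ 0.484 -0.002] rect mid [ 0.484 -0.003] sides [0.056 0.056] ang -58.0
cap [375.5 227.7] cen [ 0.437 -0.19 ] rect mid [ 0.427 -0.182] sides [0.069 0.063] ang -89.1
cap kept [423.1 153.8] cen [ 0.676 -0.342] rect mid [ 0.674 -0.336] sides [0.061 0.042] ang -89.0
jar tray [266.1 188.9] cen [0.568 0.168] rect mid [0.567 0.168] sides [0.284 0.095] ang -0.6
bot tray [412.2 204.5] cen [ 0.523 -0.327] rect mid [ 0.558 -0.334] sides [0.238 0.086] ang -3.9
ring [376.7 153.3] cen [ 0.698 -0.207] rect mid [ 0.699 -0.206] sides [0.066 0.07 ] ang -89.0
disc [221.5 179. ] cen [0.601 0.322] rect mid [0.6   0.322] sides [0.092 0.1  ] ang -89.0
```

View pics/crop.png

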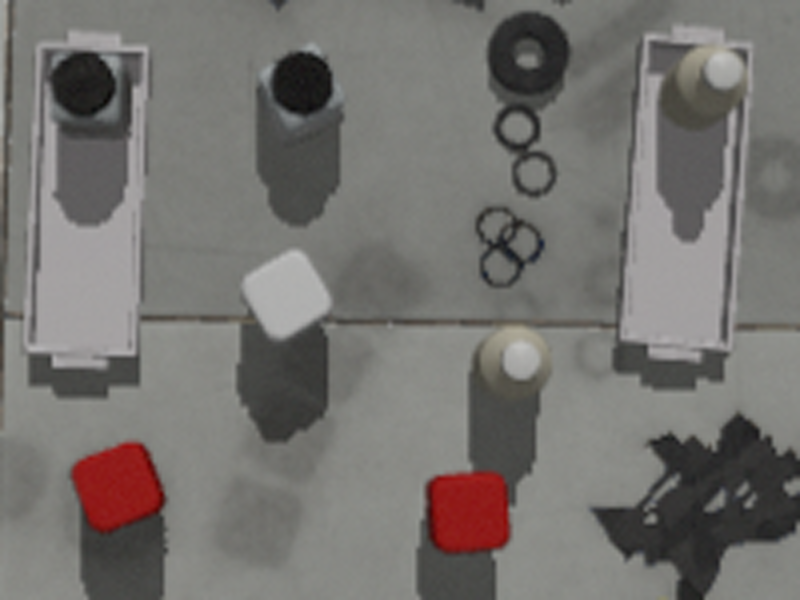

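The crop confirms that the white base-up jar at crop (287,294) is jar_lid_down; the red ones are decoys. The loose bottle's cap is at crop (521,360), and the tray corners are clear. I'll turn those into positions and start moving, with the tool turning to close along y while it rises.

```bash
python3 - <<'E'
from h import *
C=lambda p:(p[0]/4+245-.4,p[1]/4+140-.4)
r=lambda p,z:np.round(ray("top",C(p),z)[:2],3)
print("bottle",r((521,360),.137),"kept",r((723,69),.137))
for n,q in(("bt",((645,37),(750,43),(622,345),(732,352))),("jt",((38,45),(147,47),(27,353),(137,356)))):
    P=np.array([r(p,.03) for p in q]);print(n,P.tolist(),"mid",P.mean(0),"yaw",np.degrees(np.arctan2(*(P[0]+P[1]-P[2]-P[3])[::-1])))
print("jarup corners",[r(p,.088).tolist() for p in((258,88),(342,98),(312,45),(295,137))])
E
python3 -m jog '[[0,0,-1,0,0,-1,1],[0,0,-1,0,0,-1,1],[0,0,-1,0,0,-1,1],[0,0,-1,0,0,-1,1],[0,-1,0,0,0,-1,1],[0,-1,0,0,0,-1,1],[0,-1,0,0,0,0,1],[0,-1,0,0,0,0,1]]' 20
```

```text
bottle [ 0.431 -0.188] kept [ 0.666 -0.349]
bt [[0.713, -0.305], [0.71, -0.395], [0.45, -0.285], [0.445, -0.378]] mid [ 0.5795  -0.34075] yaw -4.008492342085554
jt [[0.697, 0.212], [0.697, 0.119], [0.436, 0.214], [0.435, 0.122]] mid [0.56625 0.16675] yaw -0.5477441112412068
jarup corners [[0.653, 0.023], [0.646, -0.046], [0.69, -0.02], [0.613, -0.008]]
time: 0.87
eef_pos: [0.251, 0.4689, 0.3144]
tool_rot: [-180.0, -0.0, 179.8]
ft_force: [1.4, -0.6, 0.3]
opening: 0.0919
grip_force: 0.0
```

```bash
python3 -m jog '[[-0.3,-1,0,0,0,0,1],[-0.3,-1,0,0,0,0,1],[-0.3,-1,0,0,0,0,1],[-0.3,-1,0,0,0,0,1],[-0.3,-1,0,0,0,0,1],[-0.3,-1,0,0,0,0,1],[-0.3,-1,0,0,0,0,1],[-0.3,-1,0,0,0,0,1]]' >/dev/null
python3 -m jog '[[-0.3,-1,0,0,0,0,1],[-0.3,-1,0,0,0,0,1],[-0.3,-1,0,0,0,0,1],[-0.3,-1,0,0,0,0,1],[-0.3,-1,0,0,0,0,1],[-0.3,-1,0,0,0,0,1],[-0.3,-1,0,0,0,0,1],[-0.3,-1,0,0,0,0,1]]' >/dev/null
python3 -m jog '[[-0.3,-1,0.3,0,0,0,1],[-0.3,-1,0.3,0,0,0,1],[-0.3,-1,0.3,0,0,0,1],[-0.3,-1,0.3,0,0,0,1],[-0.3,-1,0.3,0,0,0,1],[-0.3,-1,0.3,0,0,0,1],[-0.3,-1,0.3,0,0,0,1],[0,-1,0.3,0,0,0,1]]'
python3 - <<'E'
from h import *
print(env.get_obs()["qpos"].round(1), env.get_obs()["eef_pos"].round(3)); cv2.imwrite("pics/w1.png",viewer.grab_frame("wrist"))
E
```

```text
time: 2.87
eef_pos: [0.4217, -0.1323, 0.2543]
tool_rot: [-180.0, 0.0, 179.7]
ft_force: [-0.2, 0.2, 0.5]
opening: 0.092
grip_force: 0.0
[ -17.6    1.   112.1    0.    66.8 -107.3] [ 0.422 -0.132  0.254]
```

View pics/w1.png

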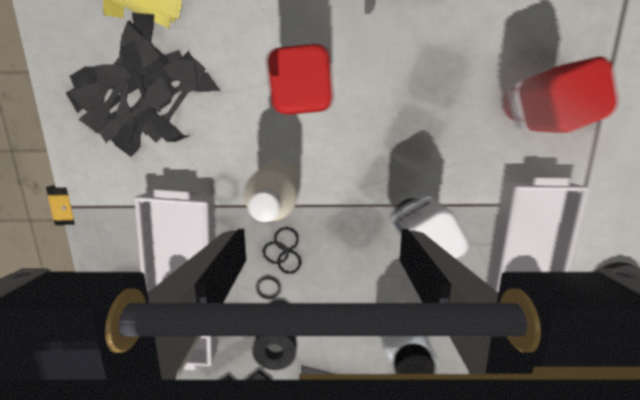

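The wrist view shows the loose bottle's cap at (264,207), the base of the lid-down jar at about (440,230) and the upright jar's lid at (413,358). I'll check the cap position by ray.

```bash
python3 - <<'E'
from h import *
print("cap",ray("wrist",(264,207),.137).round(3),"base",ray("wrist",(444,234),.104).round(3))
E
```

```text
cap [ 0.429 -0.191  0.137] base [ 0.47  -0.001  0.104]
```

```bash
python3 -m jog '[[-0.1,-0.8,0,0,0,0,1],[-0.1,-0.8,0,0,0,0,1],[-0.1,-0.7,0.5,0,0,0,1],[0,0,1,0,0,0,1],[0,0,1,0,0,0,1],[0,0,1,0,0,0,1],[0,0,1,0,0,0,1],[0,0,1,0,0,0,1]]' 
python3 -m jog '[[0,0,1,0,0,0,1],[0,0,0.9,0,0,0,1],[0,0,0.4,0,0,0,1],[0,0,0,0,0,0,0],[0,0,0,0,0,0,0],[0,0,0,0,0,0,0],[0,0,0,0,0,0,0],[0,0,0,0,0,0,0]]' 15
```

```text
time: 3.58
eef_pos: [0.4279, -0.1883, 0.1161]
tool_rot: [-180.0, 0.0, 179.7]
ft_force: [0.7, -0.4, 0.2]
opening: 0.0916
grip_force: 0.0
time: 4.25
eef_pos: [0.429, -0.1887, 0.0608]
tool_rot: [-179.9, 0.1, 179.7]
ft_force: [0.1, -1.2, 0.5]
opening: 0.0609
grip_force: 0.6
```

```bash
python3 -m jog '[[0,0,0,0,0,0,0],[0,0,0,0,0,0,0],[0,0,-0.5,0,0,0,0],[0,0,-1,0,0,0,0],[0,0,-1,0,0,0,0],[-0.6,-1,0,0,0,0,0],[-0.6,-1,0,0,0,0,0],[-0.6,-1,0,0,0,0,0]]' 
python3 -m jog '[[-0.6,-1,0,0,0,0,0],[-0.6,-1,0,0,0,0,0],[-0.6,-0.9,0,0,0,0,0],[0,0,0,0,0,0,0],[0,0,0,0,0,0,0]]'
```

```text
time: 4.92
eef_pos: [0.4734, -0.2644, 0.1231]
tool_rot: [-180.0, 0.1, 179.8]
ft_force: [-0.1, -0.7, -1.6]
opening: 0.0595
grip_force: 14.9
time: 5.33
eef_pos: [0.5174, -0.3369, 0.1217]
tool_rot: [180.0, -0.0, 179.7]
ft_force: [-0.0, 0.6, -2.1]
opening: 0.0594
grip_force: 14.9
```

```bash
python3 -m jog '[[0,0,0.8,0,0,0,0],[0,0,0.8,0,0,0,0],[0,0,0.4,0,0,0,0],[0,0,0.1,0,0,0,0],[0,0,0.1,0,0,0,0],[0,0,0.1,0,0,0,0],[0,0,0,0,0,0,0]]'
```

```text
time: 5.92
eef_pos: [0.5176, -0.3363, 0.0651]
tool_rot: [-180.0, 0.0, 179.7]
ft_force: [-0.1, -1.0, -1.0]
opening: 0.0596
grip_force: 14.9
```

```bash
python3 -m jog '[[0,0,0.04,0,0,0,0],[0,0,0.02,0,0,0,0],[0,0,0,0,0,0,0.75],[0,0,0,0,0,0,1],[0,0,0,0,0,0,1],[0,0,0,0,0,0,1],[0,0,-1,0,0,0,1],[0,0,-1,0,0,0,1]]'
python3 -m jog '[[0,0,-1,0,0,0,1],[0,0,-1,0,0,0,1],[0,0.5,-1,0,0,0,1],[-0.3,1,-1,0,0,0,1],[-0.3,1,-1,0,0,0,1],[-0.3,1,-1,0,0,0,1],[-0.3,1,0,0,0,0,1],[-0.3,1,0,0,0,0,1]]'
python3 -m jog '[[-0.3,1,0,0,0,0,1],[0,1,0,0,0,0,1],[0,1,0,0,0,0,1],[0,1,0,0,0,0,1],[0,1,0,0,0,0,1],[0,1,0,0,0,0,1],[0,1,0,0,0,0,1],[0,0,0,0,0,0,1]]'
python3 - <<'E'
from h import *
print(env.get_obs()["qpos"].round(1), env.get_obs()["eef_pos"].round(3)); i=viewer.camera_info("wrist");np.save("wc.npy",i["world_to_cam"]);cv2.imwrite("pics/w2.png",viewer.grab_frame("wrist"))
E
```

```text
time: 6.58
eef_pos: [0.5161, -0.3355, 0.1121]
tool_rot: [179.9, -0.2, 179.7]
ft_force: [0.3, -0.4, -0.1]
opening: 0.0914
grip_force: 0.0
time: 7.25
eef_pos: [0.5566, -0.1982, 0.2652]
tool_rot: [-179.9, 0.2, 179.7]
ft_force: [0.2, 1.0, -0.3]
opening: 0.0917
grip_force: 0.0
time: 7.92
eef_pos: [0.5637, -0.0205, 0.2631]
tool_rot: [179.9, -0.0, 179.8]
ft_force: [-0.4, -0.0, 0.2]
opening: 0.0922
grip_force: 0.0
[ -2.3  12.3  98.    0.1  69.7 -92.2] [ 0.564 -0.02   0.263]
```

View pics/w2.png

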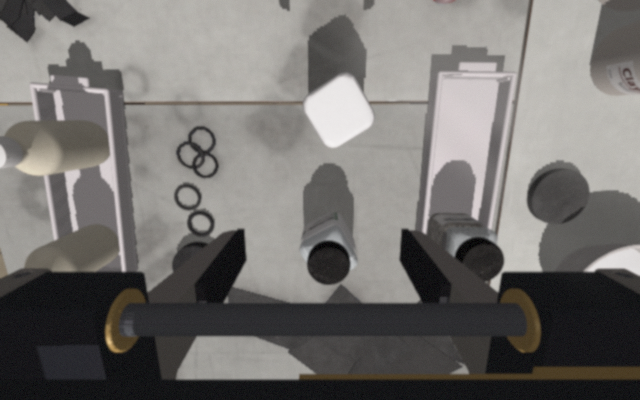

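The bottle stands upright in its tray. The upright jar's lid is at (328,261) with shoulder corners at about (302,242), (337,215) and (355,250), so its yaw is about 37°. The lid-down jar's base corners are (348,73), (373,118), (333,148) and (304,103), so its yaw is about 32°.

```bash
python3 - <<'E'
from h import *
print("lid",ray("wrist",(328,261),.104).round(3))
P=np.array([ray("wrist",p,.104)[:2] for p in((348,73),(373,118),(333,148),(304,103))]);print("base",P.mean(0).round(3),[np.hypot(*(P[i]-P[i-1])).round(3) for i in range(4)],[np.degrees(np.arctan2(*(P[i]-P[i-1])[::-1])).round(0)%90 for i in range(4)])
Q=np.array([ray("wrist",p,.088)[:2] for p in((302,242),(337,215),(355,250))]);print("shoulder",Q.round(3).tolist(),[np.degrees(np.arctan2(*(Q[i]-Q[i-1])[::-1])).round(0)%90 for i in(1,2)])
E
python3 -m jog '[[-0.9,0.1,0,0,0,0,1],[-0.9,0.1,0,0,0,0,1],[-0.9,0.1,0,0,0,0,1],[-0.9,0,0,0,0,0,1],[0,0,0.5,0,0,-1,1],[0,0,0.5,0,0,-1,1],[0,0,0.5,0,0,-1,1],[0,0,0.5,0,0,-1,1]]' >/dev/null
python3 -m jog '[[0,0,0.5,0,0,-1,1],[0,0,0.5,0,0,-1,1],[0,0,0.5,0,0,-1,1],[0,0,0,0,0,-1,1],[0,0,0,0,0,-1,1],[0,0,0,0,0,-0.2,1],[0,0,0,0,0,0,1]]'
```

```text
lid [ 0.65  -0.015  0.104]
base [ 0.483 -0.003] [np.float64(0.053), np.float64(0.051), np.float64(0.051), np.float64(0.054)] [np.float64(33.0), np.float64(32.0), np.float64(37.0), np.float64(33.0)]
shoulder [[0.633, -0.046], [0.599, -0.004], [0.644, 0.018]] [np.float64(39.0), np.float64(27.0)]
time: 9.22
eef_pos: [0.654, -0.0179, 0.1755]
tool_rot: [-180.0, -0.0, -143.6]
ft_force: [-0.5, -1.0, 0.7]
opening: 0.092
grip_force: 0.0
```

```bash
python3 -m jog '[[0,0,1,0,0,0,1],[0,0,1,0,0,0,1],[0,0,1,0,0,0,1],[0,0,1,0,0,0,1],[0,0,1,0,0,0,1],[0,0,0.3,0,0,0,1],[0,0,0,0,0,0,0.75],[0,0,0,0,0,0,0.5]]' 20
python3 -m jog '[[0,0,0,0,0,0,0],[0,0,0,0,0,0,0],[0,0,0,0,0,0,0],[0,0,0,0,0,0,0],[0,0,0,0,0,0,0],[0,0,0,0,0,0,0]]' 20
```

```text
time: 9.88
eef_pos: [0.6543, -0.0172, 0.0437]
tool_rot: [-180.0, 0.0, -143.5]
ft_force: [0.5, 0.1, 1.2]
opening: 0.081
grip_force: 0.0
time: 10.38
eef_pos: [0.6548, -0.0169, 0.0447]
tool_rot: [-179.9, 0.1, -143.5]
ft_force: [-1.5, 1.0, 7.0]
opening: 0.0626
grip_force: 19.6
```

```bash
python3 -m jog '[[0,0,-0.4,0,0,0,0],[0,0,-1,0,0,0,0],[0,0,-1,0,0,0.2,0],[0,0,0,0,0,1,0],[0,0,0,0,0,1,0],[0,0,0,0,0,1,0],[0,0,0,0,0,1,0],[0,0,0,0,0,1,0]]' 
python3 -m jog '[[0,0,0,0,0,1,0],[0,0,0,0,0,1,0],[0,0,0,0,0,1,0],[0,0,0,0,0,1,0],[0,0,0,0,0,0,0],[1,0,0,0,0,0,0],[1,0,0,0,0,0,0],[1,0,0,0,0,0,0]]'
python3 -m jog '[[0,0.7,0,0,0,0,0],[0,1,0,0,0,0,0],[0,1,0,0,0,0,0],[0,1,0,0,0,0,0],[0,1,0,0,0,0,0],[0,1,0,0,0,0,0],[0,1,0,0,0,0,0],[0,0.6,0,0,0,0,0]]'
python3 -m jog '[[0,0,0,0,0,0,0],[0,0,0,0,0,0,0]]'
```

```text
time: 11.05
eef_pos: [0.6537, -0.017, 0.1037]
tool_rot: [-180.0, -0.0, -164.5]
ft_force: [0.4, 0.6, -2.7]
opening: 0.0623
grip_force: 19.5
time: 11.72
eef_pos: [0.5779, -0.0166, 0.1032]
tool_rot: [-180.0, -0.0, 179.9]
ft_force: [0.3, 0.4, -2.7]
opening: 0.0625
grip_force: 19.5
time: 12.38
eef_pos: [0.5798, 0.1682, 0.1036]
tool_rot: [180.0, 0.0, 179.9]
ft_force: [-0.0, -0.9, -2.8]
opening: 0.0623
grip_force: 19.5
time: 12.55
eef_pos: [0.5796, 0.1663, 0.1032]
tool_rot: [-180.0, -0.0, 179.9]
ft_force: [-0.7, -0.5, -3.0]
opening: 0.0626
grip_force: 19.5
```

```bash
python3 -m jog '[[0,0,0.8,0,0,0,0],[0,0,0.6,0,0,0,0],[0,0,0.4,0,0,0,0],[0,0,0.15,0,0,0,0],[0,0,0.1,0,0,0,0],[0,0,0.08,0,0,0,0],[0,0,0,0,0,0,0]]'
```

```text
time: 13.13
eef_pos: [0.5801, 0.1657, 0.0501]
tool_rot: [180.0, 0.0, 179.7]
ft_force: [-0.3, -0.1, -2.8]
opening: 0.0625
grip_force: 19.5
```

```bash
python3 -m jog '[[0,0,0.05,0,0,0,0],[0,0,0.04,0,0,0,0],[0,0,0,0,0,0,0]]'
```

```text
time: 13.38
eef_pos: [0.5802, 0.166, 0.0487]
tool_rot: [180.0, 0.1, 179.7]
ft_force: [-2.8, -1.1, 4.8]
opening: 0.0627
grip_force: 19.6
```

```bash
python3 -m jog '[[0,0,0,0,0,0,0.75],[0,0,0,0,0,0,1],[0,0,0,0,0,0,1],[0,0,0,0,0,0,1],[0,0,-1,0,0,0,1],[0,0,-1,0,0,0,1],[0,0,-1,0,0,0,1],[0,0,-1,0,0,0,1]]' 
python3 -m jog '[[0,0,-1,0,0,0,1],[0.5,-0.4,-1,0,0,0,1],[1,-0.8,0,0,0,0,1],[1,-0.8,0,0,0,0,1],[1,-0.8,0,0,0,0,1],[1,-0.8,0,0,0,0,1],[1,-0.8,0,0,0,0,1],[0,0,0,0,0,1,1]]'
python3 -m jog '[[0,0,0,0,0,1,1],[0,0,0,0,0,1,1],[0,0,0,0,0,1,1],[0,0,0,0,0,1,1],[0,0,0,0,0,1,1],[0,0,0,0,0,1,1],[0,0,0,0,0,1,1],[0,0,0,0,0,1,1]]'
python3 -m jog '[[0,0,0,0,0,1,1],[0,0,0,0,0,1,1],[0,0,0,0,0,1,1],[0,0,0,0,0,1,1],[0,0,0,0,0,1,1],[0,0,0,0,0,0.2,1],[0,0,0,0,-1,0,1],[0,0,0,0,-1,0,1]]'
python3 -m jog '[[0,0,0,0,-1,0,1],[0,0,0,0,-1,0,1],[0,0,0,0,-1,0,1],[0,0,0,0,-1,0,1],[0,0,0,0,-1,0,1],[0,0,0,0,-0.5,0,1],[0,0,0,0,0,0,1]]'
python3 - <<'E'
from h import *
from scipy.spatial.transform import Rotation as Ro
o=env.get_obs();R=Ro.from_euler("xyz",o["tool_rot"],degrees=True).as_matrix()
print(o["qpos"].round(1),R.round(3).tolist())
g=np.array([.483,-.003,.060]);t=g+.0187*R[:,2];print("rows to TCP target",(R.T@(t-o["eef_pos"])/.025).round(2))
im=viewer.grab_frame("top");cv2.imwrite("pics/t2.png",np.hstack([cv2.resize(im[130:290,240:340],None,fx=3.7,fy=3.7),cv2.resize(viewer.grab_frame("wrist"),(430,269))[:0] if 0 else cv2.resize(im[130:290,340:440],None,fx=3.7,fy=3.7)]))
E
```

```text
time: 14.05
eef_pos: [0.5796, 0.1659, 0.1486]
tool_rot: [-180.0, -0.0, 179.7]
ft_force: [1.2, -0.9, 0.1]
opening: 0.0917
grip_force: 0.0
time: 14.72
eef_pos: [0.4369, 0.0542, 0.1971]
tool_rot: [-179.9, -0.2, 175.7]
ft_force: [-0.2, 0.7, 0.4]
opening: 0.0922
grip_force: 0.0
time: 15.38
eef_pos: [0.4418, 0.0566, 0.1977]
tool_rot: [180.0, 0.0, 143.5]
ft_force: [0.2, 0.2, -0.2]
opening: 0.0916
grip_force: 0.0
time: 16.05
eef_pos: [0.4426, 0.0559, 0.1979]
tool_rot: [179.9, 8.2, 122.9]
ft_force: [0.1, 0.5, -0.6]
opening: 0.0921
grip_force: 0.0
time: 16.63
eef_pos: [0.441, 0.0573, 0.197]
tool_rot: [-179.9, 30.1, 123.2]
ft_force: [-0.3, -0.5, 0.2]
opening: 0.092
grip_force: 0.0
[ 31.1   5.  123.2 -36.8  56.7  19.9] [[-0.474, 0.837, 0.272], [0.724, 0.547, -0.421], [-0.501, -0.002, -0.865]]
rows to TCP target [0.2  0.1  6.96]
```

View pics/t2.png

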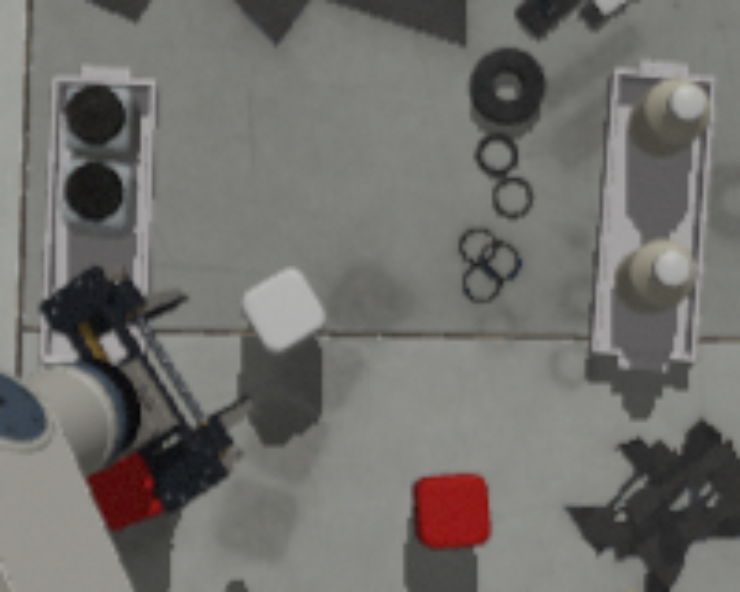

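The top view shows both tray jars standing, with lids at (97,115) and (96,192). Both bottles are upright, and the ring is untouched. The open gripper faces the lid-down jar squarely.

```bash
python3 -m jog '[[0.2,0.1,1,0,0,0,1],[0,0,1,0,0,0,1],[0,0,1,0,0,0,1],[0,0,1,0,0,0,1],[0,0,1,0,0,0,1],[0,0,1,0,0,0,1],[0,0,0.9,0,0,0,1],[0,0,0,0,0,0,0.8]]' 20
python3 -m jog '[[0,0,0,0,0,0,0.5],[0,0,0,0,0,0,0],[0,0,0,0,0,0,0],[0,0,0,0,0,0,0],[0,0,0,0,0,0,0],[0,0,0,0,0,0,0]]' 30
```

```text
time: 17.35
eef_pos: [0.4877, -0.0129, 0.0432]
tool_rot: [-179.7, 29.9, 122.9]
ft_force: [-0.9, -0.9, -0.5]
opening: 0.0875
grip_force: 0.0
time: 17.85
eef_pos: [0.489, -0.0103, 0.0469]
tool_rot: [179.9, 30.1, 122.9]
ft_force: [-2.8, 2.4, 9.4]
opening: 0.0611
grip_force: 30.0
```

```bash
python3 -m jog '[[-0.25,0,-0.45,0,0,0,0],[-0.5,0,-0.87,0,0,0,0],[-0.5,0,-0.87,0,0,0,0],[-0.5,0,-0.87,0,0,0,0],[-0.5,0,-0.87,0,0,0,0],[-0.5,0,-0.87,0,0,0,0],[0,0,0,0,1,0,0],[0,0,0,0,1,0,0]]' 
python3 -m jog '[[0,0,0,0,1,0,0],[0,0,0,0,1,0,0],[0,0,0,0,1,0,0],[0,0,0,0,1,0,0],[0,0,0,0,1,0,0],[0,0,0,0,0.5,0,0],[0,0,0,0,0,1,0],[0,0,0,0,0,1,0]]'
python3 -m jog '[[0,0,0,0,0,1,0],[0,0,0,0,0,1,0],[0,0,0,0,0,1,0],[0,0,0,0,0,1,0],[0,0,0,0,0,1,0],[0,0,0,0,0,1,0],[0,0,0,0,0,0.2,0],[0,0,0,0,0,0,0]]'
python3 - <<'E'
from h import *
print(env.get_obs()["qpos"].round(1))
E
```

```text
time: 18.52
eef_pos: [0.4884, -0.0086, 0.1858]
tool_rot: [179.8, 21.9, 123.0]
ft_force: [-1.1, 0.6, -3.9]
opening: 0.0612
grip_force: 30.0
time: 19.18
eef_pos: [0.488, -0.0106, 0.1841]
tool_rot: [180.0, -0.0, 114.7]
ft_force: [-0.3, -0.4, -2.8]
opening: 0.0611
grip_force: 30.0
time: 19.85
eef_pos: [0.4878, -0.01, 0.1842]
tool_rot: [180.0, -0.0, 90.2]
ft_force: [0.5, 0.2, -3.0]
opening: 0.0614
grip_force: 30.0
[ -1.4  10.  111.8   0.   58.2  -1.6]
```

Now tilt +60° towards +y.

```bash
python3 -m jog '[[0,0,0,0,1,0,0],[0,0,0,0,1,0,0],[0,0,0,0,1,0,0],[0,0,0,0,1,0,0],[0,0,0,0,1,0,0],[0,0,0,0,1,0,0],[0,0,0,0,1,0,0],[0,0,0,0,1,0,0]]' 
python3 -m jog '[[0,0,0,0,1,0,0],[0,0,0,0,1,0,0],[0,0,0,0,1,0,0],[0,0,0,0,1,0,0],[0,0,0,0,1,0,0],[0,0,0,0,1,0,0],[0,0,0,0,1,0,0],[0,0,0,0,0,0,0]]'
python3 - <<'E'
from h import *
print(env.get_obs()["qpos"].round(1));cv2.imwrite("pics/s2.png",cv2.resize(viewer.grab_frame("side")[80:330,180:480],None,fx=2.4,fy=2.4))
E
```

```text
time: 20.52
eef_pos: [0.4885, -0.0106, 0.1845]
tool_rot: [179.8, -32.2, 90.4]
ft_force: [-0.8, 1.1, -3.3]
opening: 0.0611
grip_force: 30.0
time: 21.18
eef_pos: [0.4878, -0.0111, 0.1822]
tool_rot: [-179.9, -60.2, 90.1]
ft_force: [-0.3, -1.0, -3.1]
opening: 0.0611
grip_force: 30.0
[-33.6  32.6 106.5  46.3  86.6 -56.9]
```

View pics/s2.png

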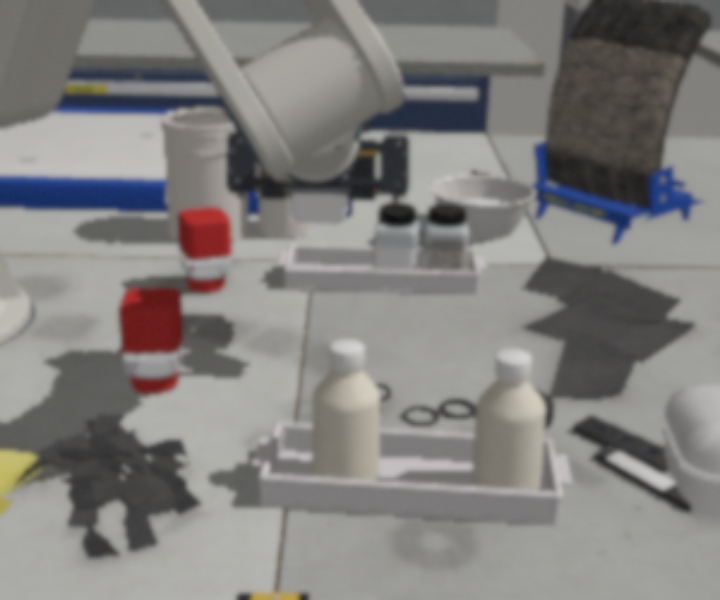

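```bash
python3 -m jog '[[0.4,1,0.7,0,0,0,0],[0.4,1,0.7,0,0,0,0],[0.4,1,0.7,0,0,0,0],[-0.87,0,0.5,0,0,0,0],[-0.87,0,0.5,0,0,0,0],[-0.87,0,0.5,0,0,0,0],[-0.87,0,0.5,0,0,0,0],[-0.43,0,0.25,0,0,0,0]]' 
python3 -m jog '[[-0.43,0,0.25,0,0,0,0],[-0.43,0,0.25,0,0,0,0],[0,0,0,0,0,0,0]]'
python3 - <<'E'
from h import *
print(env.get_obs()["qpos"].round(1))
E
```

```text
time: 21.9
eef_pos: [0.5625, 0.0506, 0.0691]
tool_rot: [180.0, -59.8, 90.3]
ft_force: [-0.5, -0.2, -2.6]
opening: 0.0611
grip_force: 30.0
time: 22.15
eef_pos: [0.5627, 0.0502, 0.0447]
tool_rot: [-179.9, -60.0, 90.1]
ft_force: [-1.0, -0.6, -2.3]
opening: 0.0612
grip_force: 30.0
[-25.   47.3 101.8  53.8  76.  -61.4]
```

```bash
python3 -m jog '[[-0.35,0,0.2,0,0,0,0],[-0.17,0,0.1,0,0,0,0],[-0.1,0,0.06,0,0,0,0],[0,0,0,0,0,0,0]]' 
python3 -m jog '[[-0.07,0,0.04,0,0,0,0],[0,0,0,0,0,0,0]]'
```

```text
time: 22.48
eef_pos: [0.563, 0.0501, 0.0279]
tool_rot: [-180.0, -60.0, 90.1]
ft_force: [-0.1, 0.8, -2.5]
opening: 0.0608
grip_force: 30.0
time: 22.65
eef_pos: [0.5631, 0.0501, 0.0262]
tool_rot: [180.0, -60.0, 90.1]
ft_force: [0.1, -0.6, -3.4]
opening: 0.0609
grip_force: 30.0
```

```bash
python3 -m jog '[[-0.07,0,0.04,0,0,0,0],[0,0,0,0,0,0,0]]' | grep -E "eef|ft_f"; python3 -m jog '[[-0.07,0,0.04,0,0,0,0],[0,0,0,0,0,0,0]]' | grep -E "eef|ft_f"
```

```text
eef_pos: [0.563, 0.0501, 0.0241]
ft_force: [0.0, 0.1, -3.1]
eef_pos: [0.5632, 0.0501, 0.0222]
ft_force: [0.5, -0.3, -2.9]
```

```bash
python3 -m jog '[[-0.07,0,0.04,0,0,0,0],[0,0,0,0,0,0,0]]' | grep -E "eef|ft_f"; python3 -m jog '[[-0.05,0,0.03,0,0,0,0],[0,0,0,0,0,0,0]]' | grep -E "eef|ft_f"
```

```text
eef_pos: [0.5629, 0.0505, 0.0214]
ft_force: [-1.5, -1.4, 6.1]
eef_pos: [0.5628, 0.0505, 0.0212]
ft_force: [-4.2, -3.7, 14.8]
```

```bash
python3 -m jog '[[0.03,0,-0.02,0,0,0,0],[0,0,0,0,0,0,0.75],[0,0,0,0,0,0,1],[0,0,0,0,0,0,1],[0,0,0,0,0,0,1],[0,0,-0.5,0,0,0,1],[0,0,-1,0,0,0,1],[0,0,-1,0,0,0,1]]' 
python3 -m jog '[[0,0,-1,0,0,0,1],[0,0,-1,0,0,0,1],[0,0,-1,0,0,0,1],[0.87,0,-0.5,0,0,0,1],[0.87,0,-0.5,0,0,0,1],[0.87,0,-0.5,0,0,0,1],[0.87,0,-0.5,0,0,0,1],[0,0,0,0,-1,0,1]]' 
python3 -m jog '[[0,0,0,0,-1,0,1],[0,0,0,0,-1,0,1],[0,0,0,0,-1,0,1],[0,0,0,0,-1,0,1],[0,0,0,0,-1,0,1],[0,0,0,0,-1,0,1],[0,0,0,0,-1,0,1],[0,0,0,0,-1,0,1]]' 
python3 -m jog '[[0,0,0,0,-1,0,1],[0,0,0,0,-1,0,1],[0,0,0,0,-1,0,1],[0,0,0,0,-1,0,1],[0,0,0,0,-1,0,1],[0,0,0,0,-1,0,1],[0,0,0,0,0,0,1],[0,0,0,0,0,0,1]]'
python3 - <<'E'
from h import *
print(env.get_obs()["qpos"].round(1));np.save("T.npy",viewer.camera_info("wrist")["world_to_cam"])
a=cv2.resize(viewer.grab_frame("top")[130:250,240:340],(500,600));b=cv2.resize(viewer.grab_frame("wrist")[:,160:480],(300,375));c=np.zeros((600,800,3),np.uint8);c[:,:500]=a;c[:375,500:]=b;cv2.imwrite("pics/t3.png",c)
E
```

```text
time: 23.98
eef_pos: [0.5625, -0.0046, 0.0512]
tool_rot: [-179.8, -60.0, 90.1]
ft_force: [0.3, 0.2, -0.1]
opening: 0.0921
grip_force: 0.0
time: 24.65
eef_pos: [0.5638, -0.0707, 0.1913]
tool_rot: [179.8, -56.0, 90.1]
ft_force: [0.2, -0.4, 0.3]
opening: 0.0919
grip_force: 0.0
time: 25.32
eef_pos: [0.5633, -0.0698, 0.1895]
tool_rot: [179.9, -23.8, 90.1]
ft_force: [0.5, -0.1, -0.6]
opening: 0.0922
grip_force: 0.0
time: 25.98
eef_pos: [0.5632, -0.0682, 0.1891]
tool_rot: [-180.0, -0.1, 90.2]
ft_force: [1.3, 0.5, -0.3]
opening: 0.0919
grip_force: 0.0
[-7.100e+00  1.660e+01  1.022e+02  1.000e-01  6.110e+01 -7.400e+00]
```

View pics/t3.png

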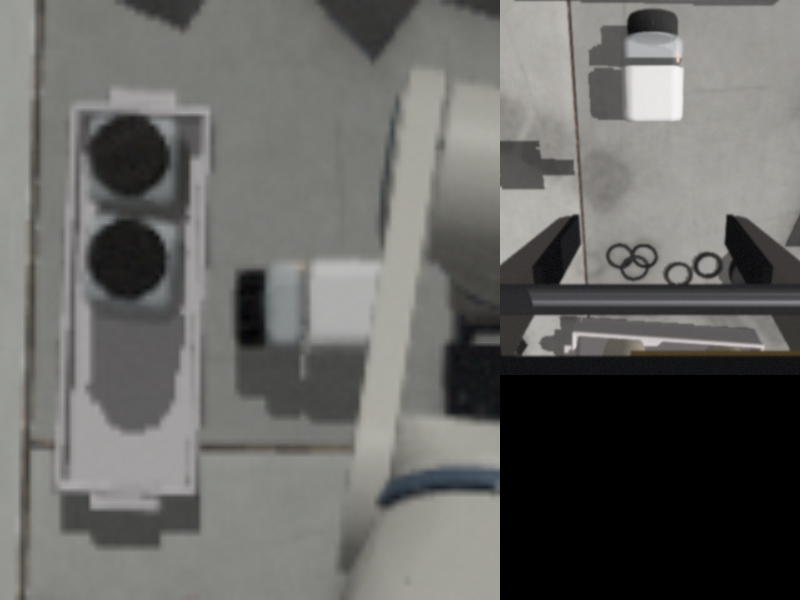

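The jar lies on its side, square, with its lid towards +y (top-crop lid at (252,308), wrist-crop base edge at (654,120)). Both tray jars are standing.

```bash
python3 - <<'E'
from h import *
print(ray("wrist",(324,128),.06).round(3),ray("wrist",(324,128),.0).round(3),ray("wrist",(323,12),.05).round(3))
E
python3 -m jog '[[1,0,0,0,0,0,1],[1,0,0,0,0,0,1],[1,0,0,0,0,0,1],[1,0,0,0,0,0,1],[1,0,0,0,-1,0,1],[1,0,0,0,-1,0,1],[0.7,0,0,0,-1,0,1],[0,0,0,0,-1,0,1]]' >/dev/null
python3 -m jog '[[0,0,0,0,-1,0,1],[0,0,0,0,-1,0,1],[0,0,0,0,-1,0,1],[0,0,0,0,-0.5,0,1],[0,0,0,0,0,0,1]]'
python3 - <<'E'
from h import *
from scipy.spatial.transform import Rotation as Ro
o=env.get_obs();R=Ro.from_euler("xyz",o["tool_rot"],degrees=True).as_matrix()
g=np.array([.563,.042,.033]);t=g+.0187*R[:,2];print(o["qpos"].round(1),"rows",(R.T@(t-o["eef_pos"])/.025).round(2))
E
```

```text
[ 0.563 -0.004  0.06 ] [ 0.564 -0.006  0.   ] [0.562 0.096 0.05 ]
time: 27.17
eef_pos: [0.5625, 0.0985, 0.183]
tool_rot: [-179.8, 30.1, 90.2]
ft_force: [-0.6, -0.2, 0.0]
opening: 0.0919
grip_force: 0.0
[ 26.2  25.2  97.1 -27.8  74.1  37.7] rows [1.05 0.04 7.07]
```

```bash
python3 -m jog '[[1,0,0,0,0,0,1],[0,0,1,0,0,0,1],[0,0,1,0,0,0,1],[0,0,1,0,0,0,1],[0,0,1,0,0,0,1],[0,0,1,0,0,0,1],[0,0,1,0,0,0,1],[0,0,0.6,0,0,0,1]]' 
python3 -m jog '[[0,0,0.4,0,0,0,1],[0,0,0,0,0,0,0.75],[0,0,0,0,0,0,0],[0,0,0,0,0,0,0],[0,0,0,0,0,0,0],[0,0,0,0,0,0,0],[0,0,0,0,0,0,0],[0,0,0,0,0,0,0]]' 30
```

```text
time: 27.83
eef_pos: [0.5619, 0.035, 0.0271]
tool_rot: [-179.8, 29.9, 90.0]
ft_force: [0.3, -0.9, 0.0]
opening: 0.0917
grip_force: 0.0
time: 28.5
eef_pos: [0.5636, 0.0332, 0.0212]
tool_rot: [179.9, 30.0, 90.1]
ft_force: [-0.3, 2.1, 6.2]
opening: 0.0607
grip_force: 30.0
```

```bash
python3 -m jog '[[-0.25,0,-0.45,0,0,0,0],[-0.5,0,-0.87,0,0,0,0],[-0.5,0,-0.87,0,0,0,0],[-0.5,0,-0.87,0,0,0,0],[-0.5,0,-0.87,0,0,0,0],[-0.5,0,-0.87,0,0,0,0],[0,0,0,0,1,0,0],[0,0,0,0,1,0,0]]' 
python3 -m jog '[[0,0,0,0,1,0,0],[0,0,0,0,1,0,0],[0,0,0,0,1,0,0],[0,0,0,0,1,0,0],[0,0,0,0,1,0,0],[0,0,0,0,0.5,0,0],[0,-1,0,0,0,0,0],[0,-1,0,0,0,0,0]]' >/dev/null
python3 -m jog '[[0,-1,0,0,0,0,0],[0,-0.3,0,0,0,0,0],[0,0,0,0,1,0,0],[0,0,0,0,1,0,0],[0,0,0,0,1,0,0],[0,0,0,0,1,0,0],[0,0,0,0,1,0,0],[0,0,0,0,1,0,0]]'
python3 -m jog '[[0,0,0,0,1,0,0],[0,0,0,0,1,0,0],[0,0,0,0,1,0,0],[0,0,0,0,1,0,0],[0,0,0,0,1,0,0],[0,0,0,0,1,0,0],[0,0,0,0,1,0,0],[0,0,0,0,1,0,0]]'
python3 -m jog '[[0,0,0,0,1,0,0],[0,0,0,0,0,0,0]]'
python3 - <<'E'
from h import *
print(env.get_obs()["qpos"].round(1),"red",ray("top",(273.9,261.5),.104).round(3))
cv2.imwrite("pics/s3.png",cv2.resize(viewer.grab_frame("side")[80:300,180:480],None,fx=2.5,fy=2.5))
E
```

```text
time: 29.17
eef_pos: [0.5638, 0.0346, 0.1606]
tool_rot: [179.8, 21.8, 90.2]
ft_force: [-0.9, -0.3, -3.0]
opening: 0.061
grip_force: 30.0
time: 30.5
eef_pos: [0.4813, 0.0329, 0.1597]
tool_rot: [179.8, -24.2, 90.3]
ft_force: [-1.2, 1.0, -2.3]
opening: 0.0608
grip_force: 30.0
time: 31.17
eef_pos: [0.4814, 0.0322, 0.1591]
tool_rot: [179.7, -56.1, 90.4]
ft_force: [-0.0, 0.3, -3.5]
opening: 0.0608
grip_force: 30.0
time: 31.33
eef_pos: [0.4806, 0.032, 0.1572]
tool_rot: [-179.9, -60.2, 90.0]
ft_force: [-0.5, 0.9, -3.2]
opening: 0.0609
grip_force: 30.0
[-30.3  33.2 110.5  49.1  81.9 -58.9] red [0.327 0.13  0.104]
```

View pics/s3.png

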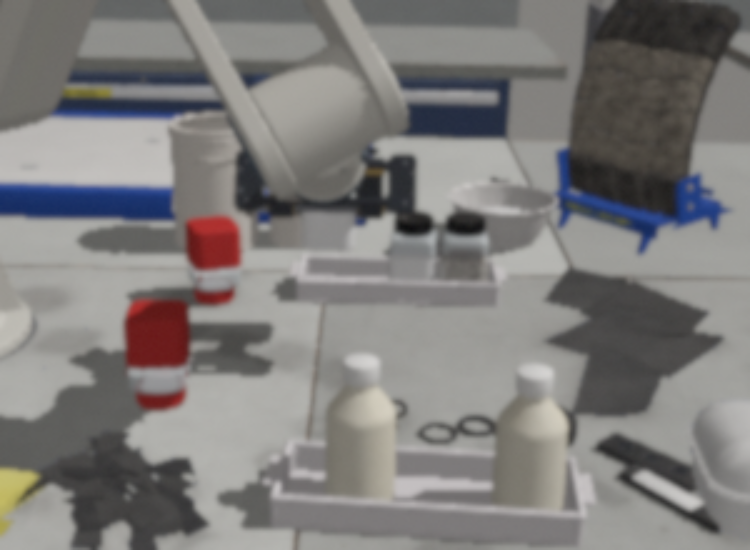

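The side view shows the jar held upright with its base down, the tray jars and bottles standing, and a clear path to the tray.

```bash
python3 -m jog '[[0.5,0,0.87,0,0,0,0],[0.5,0,0.87,0,0,0,0],[0.5,0,0.87,0,0,0,0],[0.5,0,0.87,0,0,0,0],[0.5,0,0.87,0,0,0,0],[0.4,0,0.69,0,0,0,0],[0,0,0,0,0,0,0],[0,0,0,0,0,0,0]]' 
python3 -m jog '[[-0.87,0,0.5,0,0,0,0],[-0.87,0,0.5,0,0,0,0],[-0.87,0,0.5,0,0,0,0],[-0.4,0,0.23,0,0,0,0],[0,0,0,0,0,0,0]]'
```

```text
time: 32.05
eef_pos: [0.4799, 0.1792, 0.1591]
tool_rot: [179.8, -59.9, 90.5]
ft_force: [0.4, -0.2, -2.3]
opening: 0.0608
grip_force: 30.0
time: 32.47
eef_pos: [0.48, 0.1775, 0.07]
tool_rot: [-179.7, -60.0, 89.9]
ft_force: [-0.9, 0.2, -1.8]
opening: 0.0609
grip_force: 30.0
```

```bash
python3 -m jog '[[-0.4,0,0.23,0,0,0,0],[-0.3,0,0.17,0,0,0,0],[-0.1,0,0.06,0,0,0,0],[0,0,0,0,0,0,0]]' | grep -E "eef|ft_f"; python3 -m jog '[[-0.07,0,0.04,0,0,0,0],[0,0,0,0,0,0,0]]' | grep -E "eef|ft_f"
```

```text
eef_pos: [0.4803, 0.178, 0.0484]
ft_force: [0.1, -0.3, -2.9]
eef_pos: [0.4804, 0.178, 0.0468]
ft_force: [-0.5, 0.1, -2.0]
```

```bash
python3 -m jog '[[-0.05,0,0.03,0,0,0,0],[0,0,0,0,0,0,0]]' | grep -E "eef|ft_f"
```

```text
eef_pos: [0.4803, 0.1781, 0.0452]
ft_force: [0.1, 0.1, -2.5]
```

```bash
for i in 1 2; do :; done; python3 -m jog '[[-0.05,0,0.03,0,0,0,0],[0,0,0,0,0,0,0]]' | grep -E "eef|ft_f"; python3 -m jog '[[-0.04,0,0.02,0,0,0,0],[0,0,0,0,0,0,0]]' | grep -E "eef|ft_f|rot"
```

```text
eef_pos: [0.4804, 0.1781, 0.0437]
ft_force: [0.7, 0.2, -2.4]
eef_pos: [0.4804, 0.1783, 0.0436]
tool_rot: [179.9, -60.1, 90.2]
ft_force: [-1.3, -2.3, 5.2]
```

```bash
python3 -m jog '[[0,0,0,0,0,0,0.72],[0,0,0,0,0,0,0.8],[0,0,0,0,0,0,0.8],[0,0,0,0,0,0,0.8],[0,0,-0.5,0,0,0,0.8],[0,0,-1,0,0,0,0.8],[0,0,-1,0,0,0,0.8],[0,0,-1,0,0,0,0.8]]' 
python3 -m jog '[[0,0,-1,0,0,0,0.8],[0,0,-1,0,0,0,0.8],[0,0,-1,0,0,0,0.8],[0.8,0,-0.5,0,0,0,0.8],[0.8,0,-0.5,0,0,0,0.8],[0.8,0,-0.5,0,0,0,0.8],[0,0,0,0,0,0,0.8],[0,0,0,0,0,0,0.8]]'
python3 - <<'E'
from h import *
im=viewer.grab_frame("top");g=cv2.cvtColor(im,cv2.COLOR_BGR2GRAY)
dark=(g<60).astype(np.uint8)*255
for nm,b,z in[("ring",(362,138,388,166),.018),("lids",(252,145,280,230),.104)]:
    m=np.zeros_like(dark);m[b[1]:b[3],b[0]:b[2]]=dark[b[1]:b[3],b[0]:b[2]]
    for c in cv2.findContours(m,0,1)[0]:
        if cv2.contourArea(c)>60: print(nm,ray("top",cen(c),z)[:2].round(3),cv2.contourArea(c))
a=cv2.resize(im[130:290,240:440],(500,400));b=cv2.resize(viewer.grab_frame("side")[130:290,280:420],(300,343));c=np.zeros((400,800,3),np.uint8);c[:,:500]=a;c[:343,500:]=b;cv2.imwrite("pics/fin.png",c)
E
```

```text
time: 34.13
eef_pos: [0.48, 0.1009, 0.087]
tool_rot: [-179.9, -60.0, 90.1]
ft_force: [0.6, 0.7, -0.3]
opening: 0.0733
grip_force: 0.0
time: 34.8
eef_pos: [0.4808, 0.0339, 0.1955]
tool_rot: [179.8, -59.9, 90.3]
ft_force: [-0.3, -0.0, -0.1]
opening: 0.074
grip_force: 0.0
ring [ 0.698 -0.207] 298.5
lids [0.476 0.168] 167.0
lids [0.584 0.164] 169.5
lids [0.651 0.165] 177.5
```

View pics/fin.png

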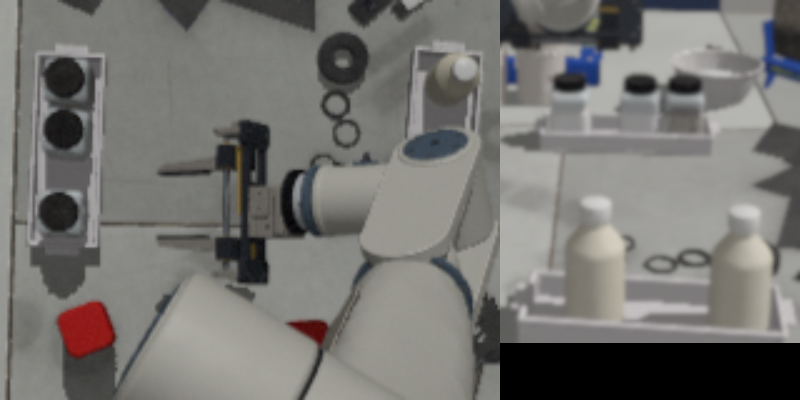

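All three jars stand in the left tray, with lids at crop (66,77), (66,130) and (60,212). Both bottles are upright in the other tray, the ring is unmoved, and the gripper is clear. The flipped jar sits at local x of about −0.088 and y of about 0, which is within limits.

```bash
python3 -c "
from workcell import order
print(order.hand_in())"
```

```text
the job is handed in; nothing more can be done
None
```

I handed the job in at about 35 s of the 72 s allowed: both jars (the lid-down one turned over) stand upright in the jar tray and the bottle in the bottle tray; the final pictures show the kept jar, kept bottle and ring in place, I did not re-measure the disc, and no verdict was returned.

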